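# Load the specimen carrier and hold the sprung stub on its stop

## Robot

A 6-joint arm with a two-finger parallel gripper is mounted at the origin on the work surface. World frame = base frame: x ahead of the robot, y to its left, z up, the work surface at z = 0. Lengths are in m, angles in rad, forces in N, time in s.
With the tool pointing down it reaches from about 0.3 to 0.85 m from the base axis. Payload 5.4 kg.
Tool frame: the origin (TCP) lies midway between the tips of the shut fingers; the grasp point (between the pads) lies 19 mm behind it; z points along the fingers, y is the line along which they close (so a half turn about z gives the same grasp; the last joint's range is limited). The gripper opens to 85 mm and grips with 20 to 120 N. Pads are 22 mm wide; open, the fingers measure 114 mm over their backs; the gripper's body (76 mm by 85 mm) begins 54 mm behind the grasp point. The pads swing forward as they close: fully open they stand 13 mm farther back than shut.
Start: joints at [1.098, 0.158, 1.597, -0, 1.386, -0.21], TCP at [0.149, 0.555, 0.231] pointing down, gripper open.
Joint ranges: [-2.91, 2.91], [-0.94, 2.29], [0.18, 2.7], [-1.29, 4.43], [0.17, 2.64], [-3, 3]. Speed limits (rad/s): [2.57, 2.57, 3.14, 3.14, 3.14, 3.14].

## Interface

Orientations are given as a unit quaternion [x, y, z, w].
In Python, from workcell import ctrl, capture, outline_of gives the robot as it stands.
- The arm moves only by the tool send_path, called after "Emit:" by a JSON object that holds its "op" and its "data", one argument or row to a line. Schema: {"type":"object","properties":{"offsets":{"type":"array","items":{"type":"array","prefixItems":[{"type":"number"},{"type":"array","items":{"type":"number"},"minItems":3,"maxItems":3},{"type":"array","items":{"type":"number"},"minItems":3,"maxItems":3}],"minItems":3,"maxItems":3},"minItems":1,"maxItems":12},"grip_force":{"type":"number"},"only":{"type":"string"},"quiet":{"type":"boolean"},"lines":{"type":"string"}},"required":["offsets"],"additionalProperties":false}. offsets is a list of rows, 1 to 12 of them, each written [opening, [dx, dy, dz], [rx, ry, rz]]: the opening from 0.0 (shut) to 1.0 (fully open), then dx, dy, dz in shares of the most that a row can go, 1 being 62.5 mm, then a rotation vector rx, ry, rz in fractions of the full range, 1 being 4 rad; each row shifts and turns the commanded pose from where the row before left it, along the tool's axes as they then stand; what a row does not reach is not made up. A row lasts 1/8 s, in which the tool goes at most 0.0625 m and 0.188 rad, less where a joint would pass 70% of its speed; a pose out of reach is approached as far as the arm can. The fingers move at their own pace and stop on an object; grip_force is the grip in N (left out, the last holds). Time passes only in rows, so rows that do not move let the fingers close. The tool returns the time, the measured TCP pose, the force, the opening and the grip force at its end. only (a regular expression) keeps the lines of the reply that match it, lines (a string "A,B") keeps lines A to B, and quiet returns only ok. A shift or turn number past 1, either way, is cut back to 1. Input that does not fit is refused with a message, and nothing moves.
- ctrl.observe(): the state, without advancing time (a new reading comes with each control period).
- capture(name): name is "scene" or "top" or "wrist"; returns a dict with "pixels" (480x640x3 uint8, red, green, blue), "z_map" (480x640 float32, m along the optical axis (not along the pixel's ray), 0 where there is no reading), "K" (3x3 intrinsics, pixels), "rvec" (rotation vector, rad) and "tvec" (3), from world to camera coordinates, as OpenCV has them; the wrist camera has in their place "mount" (4x4, takes a point from camera to tool coordinates, whose origin is the TCP and whose axes are the flange's). Camera axes: x right, y down, z forward; pixel columns grow to the right and rows downward; lengths in m; the calibration is good to about 2 mm. A picture is of the moment at which its call begins: read the wrist's pose just before it.
- ctrl.job_done(): hands the job in; it is judged then, once.
Trained networks look in a picture, given as the dict that the camera call returned (one of the last four; its "shot" number tells which), for a name from the list of things; names that differ only in an ending like _2 or _b are one class to them, and where a whole thing is asked for, a point or a joint stands for the part that bears it (a point fixed in the world has none). Each returns a list of dicts, best first, with "confidence" (0 to 1); they miss things now and then, are a little off and sometimes report something else, mostly with a low value. They report only what shows in the picture. A call takes as long as a camera call. They do not tell look-alikes from the thing itself.
- outline_of(picture, name): "region" (480x640 bool, what is visible of it) and "rect" ([left, top, width, height] in pixels, round what is visible of it).
The state is a dict: "time_s": time; "joints": joint angles; "dq": joint speeds; "tau": joint torques, N m; "eef_pos": TCP position; "orientation": TCP orientation; "force": force on the tool from outside, world axes, zero at the start; "ft_torque": the same for the moment, N m; "width": opening from 0.0 (shut) to 1.0 (fully open); "gripper_force": force on a finger pad.
Only numpy, scipy, OpenCV 4.12 (cv2) and the standard library are available. Lean on these libraries where they do the work, as an engineer would, in place of code of your own. Each camera call takes 0.05 s, during which the arm holds its last target. There are 200 camera calls.

## Task

Load the specimen carrier from the stub rack in pocket order: first put the stub with the round resin block fully home in pocket 1, the plain pocket, and let go of it; then put the stub with the square resin block into pocket 2, the sprung one with the raised steel ring, and press it straight down against the spring until its flange sits flat and firmly on the ring. Finish while still holding it pressed there (it pops up if let go), with the bare stub, slide box and jar left where they are.

Things in the scene. Friction and masses are not known exactly. Their poses are not given: they have to be found in the camera images.
- stub_round: Loose aluminium stub, 56 to 112 g: pin 14 mm dia, 20 mm long, foot chamfered; above it a flange 36 mm dia, 6 mm thick; on that a round brown resin block, 26 mm dia, 34 mm high (top 40 mm above the origin). Origin: centre of the flange's underside (top of the pin), z up. Starts pin down in any of the rack's three holes, flange on the rack's top.
- stub_square: Loose aluminium stub, 56 to 112 g: pin 14 mm dia, 20 mm long, foot chamfered; above it a flange 36 mm dia, 6 mm thick; on that a square brown resin block, 26 x 26 mm, 34 mm high (top 40 mm above the origin, sides along the stub's x and y axes). Origin: centre of the flange's underside (top of the pin), z up. Starts pin down in any of the rack's three holes, flange on the rack's top.
- stub_bare: Bystander: a third aluminium stub of the same pin and flange, with no resin block, only a nub 12 mm in diameter and 8 mm high. Stays in its rack hole. Origin: centre of the flange's underside.
- rack: Dark grey stub rack, fixed to the bench, 60 mm (x) by 220 mm (y) by 30 mm high, with three through holes 17 mm in diameter in a row along its y axis, at y = -75, 0 and +75 mm. Origin: centre of its underside.
- carrier: Grey metal specimen carrier, fixed to the bench, 90 mm (x) by 180 mm (y) by 40 mm high, with two pockets along its y axis: pocket 1 (plain hole) at y = -42.5 mm, pocket 2 (sprung, with a raised steel ring) at y = +42.5 mm. Origin: centre of its underside.
- pocket1 (a point): Mouth of pocket 1: centre of a plain hole 17 mm in diameter and 40 mm deep, chamfered 2 mm, at the carrier's top face (40 mm above the bench). A stub is home when its flange lies on this face: its origin is then at this point.
- pocket2 (a point): Mouth of pocket 2: centre of the stop ring's top face, 46 mm above the bench. Hole 17 mm dia; the plunger's brass head stands 10 mm below this point when free. A stub is on the stop when its flange lies on the ring: its origin is then at this point. Left alone it stands about 10 mm too high on the plunger.
- stop_ring: Steel ring round pocket 2, the hard stop: 42 mm outer and 17 mm inner diameter, 6 mm high, fixed on the carrier's top. Origin: centre of its underside.
- plunger (a joint): Travel of the sprung plunger straight down in pocket 2, m: 0 free, about 0.010 when the stub's flange is on the ring. The spring pushes up with 3 N at 0, rising to 8 N at 0.010 (500 N/m).
- slide_box: Bystander: closed blue-grey slide box, 85 x 200 x 35 mm, 0.6 kg. Origin: centre of its underside.
- jar: Bystander: amber jar with black cap, 60 mm in diameter and 85 mm high. Origin: centre of its underside.
Not all that is in view belongs to the job. What is shaped like the stub_square but turquoise is not meant. What is shaped like the stub_round but yellow is not meant.

How it is judged:
By the outcome, as a careful person would: the job done as asked, in the order asked, and still so for the second after the job is handed in, while the arm keeps its last pose, push and grip.
It also fails if it takes over 56 s, if anything falls off the work surface, if the arm or the gripper's body presses on something with over 40 N, if the wrist force passes 120 N, or if a joint passes its speed limit or range.

## Working session

There is one attempt and no reset: what is moved stays moved. The work goes in short steps, Python scripts to look and compute and a tool call to move; the robot and the scene stay as the last step left them, time stands still between calls to the robot, and variables do not carry over. Pictures are saved under pics/ and viewed, at most 10 in all, crops included, and the job is handed in when it is done.

```bash
mkdir -p pics; cat > h.py <<'E'
import numpy as np, cv2
from workcell import ctrl, capture, outline_of
from scipy.spatial.transform import Rotation as R
def save(n,im): cv2.imwrite('pics/'+n,cv2.cvtColor(np.ascontiguousarray(im),cv2.COLOR_RGB2BGR))
def cloud(p,st=None):
    z=p['z_map'];v,u=np.mgrid[:480,:640];K=p['K']
    c=np.stack([(u-K[0,2])/K[0,0]*z,(v-K[1,2])/K[1,1]*z,z],-1)
    if 'mount' in p:
        M=np.array(p['mount']);c=c@M[:3,:3].T+M[:3,3]
        return c@R.from_quat(st['orientation']).as_matrix().T+np.array(st['eef_pos'])
    Rm=cv2.Rodrigues(np.array(p['rvec'],float))[0]
    return (c-np.array(p['tvec']).ravel())@Rm
E
python3 - <<'E'
from h import *
s=ctrl.observe();print(s)
np.set_printoptions(precision=4,suppress=True)
for n in ['scene','top']:
    p=capture(n);save(n+'.png',p['pixels']);c=cloud(p)
    np.savez(n+'.npz',pix=p['pixels'],c=c,z=p['z_map'])
    for nm in ['stub_round','stub_square','stub_bare','rack','carrier','stop_ring','slide_box','jar']:
        for o in outline_of(p,nm)[:4]:
            m=o['region']&(p['z_map']>0)
            q=c[m]
            print(n,nm,round(o['confidence'],2),o['rect'],np.median(q,0),q.min(0),q.max(0)) if len(q) else print(n,nm,o['rect'])
E
```

```text
{'time_s': 0.0, 'joints': array([ 1.09787881e+00,  1.59064829e-01,  1.59826115e+00, -7.10442531e-07,
        1.38620415e+00, -2.10107595e-01]), 'dq': array([ 5.43973924e-04, -9.67175000e-05, -1.73790259e-04,  3.59701745e-04,
       -1.92048489e-03, -1.09883564e-03]), 'tau': array([-7.42908051e-04, -3.95985496e+01, -3.31432879e+01, -1.40382417e-04,
        8.08048295e-03, -5.90299095e-06]), 'eef_pos': array([0.14912094, 0.55469094, 0.23029356]), 'orientation': array([ 1.31026993e-01,  9.91378328e-01, -9.12906402e-04, -3.24112576e-04]), 'force': array([ 0.12441325,  0.65500362, -0.13456002]), 'ft_torque': array([ 0.05716805, -0.0135567 ,  0.05775342]), 'gripper_force': 0.0, 'width': 1.0007570582513985}
scene stub_round 0.93 [411.2, 245.3, 14.2, 27.4] [0.5125 0.1672 0.0526] [ 0.4007  0.1012 -0.0003] [0.5224 0.1807 0.0723]
scene stub_round 0.53 [368.1, 227.6, 16.6, 29.3] [0.505  0.0717 0.0374] [ 0.4437  0.022  -0.0019] [0.517  0.0851 0.0624]
scene stub_square 0.86 [404.6, 285.7, 23.5, 34.4] [0.6052 0.2299 0.0449] [ 0.5365  0.2084 -0.0005] [0.616  0.2438 0.0625]
scene stub_bare 0.59 [490.
[... 1407 characters left out ...]
120.9, 257.7, 137.4, 77.4] [0.4837 0.2262 0.0298] [ 0.4222  0.1203 -0.0031] [0.5436 0.3512 0.0717]
top carrier 0.59 [408.4, 236.5, 116.3, 80.8] [ 0.5276 -0.2252  0.0405] [ 0.4508 -0.3442 -0.0024] [ 0.5905 -0.1308  0.0505]
top stop_ring 0.75 [427.3, 256.5, 27.3, 27.0] [ 0.5384 -0.1872  0.046 ] [ 0.517  -0.2086  0.0098] [ 0.5578 -0.1664  0.0505]
top slide_box 0.78 [346.8, 111.1, 121.1, 59.4] [ 0.7505 -0.1251  0.0351] [ 0.7051 -0.2395 -0.0042] [ 0.8099 -0.0234  0.0419]
top jar 0.86 [212.9, 134.2, 42.7, 40.2] [0.7138 0.154  0.0841] [ 0.6896  0.1294 -0.0015] [0.7633 0.205  0.0899]
top jar 0.4 [404.5, 237.4, 120.2, 83.8] [ 0.5277 -0.2249  0.0405] [ 0.4567 -0.3242 -0.0007] [ 0.5901 -0.1308  0.0505]
```

```bash
python3 - <<'E'
from h import *
a=np.load('top.npz')['pix'][200:345,110:310]
save('crop1.png',cv2.resize(a,(800,580),interpolation=cv2.INTER_CUBIC))
E
```

```text
(no output)
```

View pics/top.png

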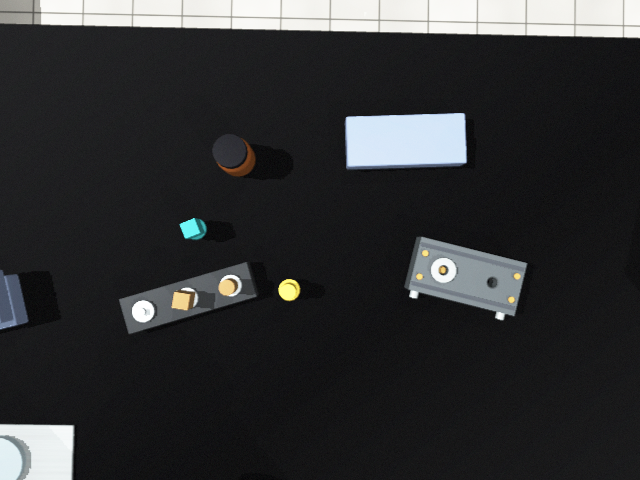

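View pics/crop1.png

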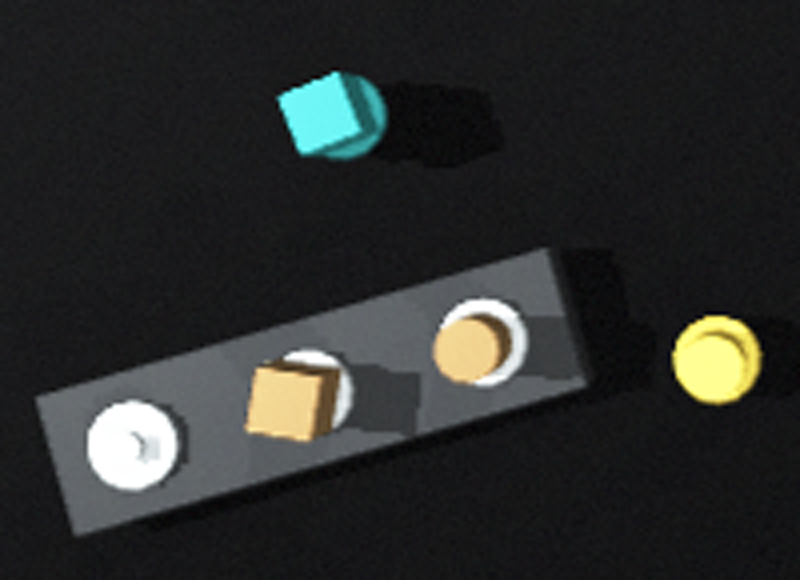

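```bash
python3 - <<'E'
from h import *
np.set_printoptions(precision=4,suppress=True)
for n in ['top','scene']:
    c=np.load(n+'.npz')['c']; ok=np.load(n+'.npz')['z']>0; c=c[ok]
    def sel(x,y,r,z0,z1):
        return c[(np.hypot(c[:,0]-x,c[:,1]-y)<r)&(c[:,2]>z0)&(c[:,2]<z1)]
    for nm,x,y in [('round',.507,.158),('square',.485,.230)]:
        q=sel(x,y,.03,.066,.076)
        if len(q)<5: print(n,nm,len(q));continue
        print(n,nm,len(q),'top',q.mean(0),'mid',(q.min(0)+q.max(0))/2,cv2.minAreaRect(q[:,:2].astype(np.float32)*1000))
    q=sel(.53,-.225,.13,.036,.0435); 
    if len(q): print(n,'carrier',cv2.minAreaRect(q[:,:2].astype(np.float32)*1000))
    q=sel(.538,-.187,.03,.0435,.055)
    if len(q): print(n,'ring',len(q),q.mean(0),cv2.minEnclosingCircle(q[:,:2].astype(np.float32)*1000))
    q=sel(.495,.24,.14,.027,.033)
    if len(q): print(n,'rack',cv2.minAreaRect(q[:,:2].astype(np.float32)*1000))
E
```

```text
top round 217 top [0.5055 0.1619 0.0699] mid [0.5053 0.1622 0.07  ] ((505.36151123046875, 161.81857299804688), (24.747560501098633, 25.2775936126709), 44.846195220947266)
top square 279 top [0.483  0.2332 0.0698] mid [0.4833 0.2338 0.0695] ((482.9545593261719, 233.64224243164062), (26.801843643188477, 25.990001678466797), 82.80186462402344)
top carrier ((527.4071044921875, -229.15640258789062), (181.3920440673828, 89.86714935302734), 76.99095916748047)
top ring 411 [ 0.5371 -0.1873  0.0462] ((534.816650390625, -188.89598083496094), 25.972246170043945)
top rack ((524.9172973632812, 247.03030395507812), (148.2408905029297, 220.91757202148438), 17.31631851196289)
scene round 116 top [0.5057 0.1641 0.0697] mid [0.5041 0.1633 0.0692] ((504.4532470703125, 163.179931640625), (25.308425903320312, 24.379383087158203), 68.64009857177734)
scene square 161 top [0.4835 0.2352 0.0698] mid [0.4818 0.2344 0.0692] ((481.8661804199219, 235.0622100830078), (26.63350486755371, 28.7335262298584), 81.18595886230469)
scene carrier ((526.7332763671875, -227.564453125), (185.19049072265625, 92.24454498291016), 76.97663116455078)
scene ring 124 [ 0.5374 -0.1849  0.0458] ((535.693359375, -186.1823272705078), 22.183401107788086)
scene rack ((523.395751953125, 247.49752807617188), (156.56521606445312, 220.21363830566406), 17.287439346313477)
```

```bash
cat >> h.py <<'E'
def togo(x,y,z,psi):
    """deltas in tool axes AFTER turning closing axis to psi deg, and the remaining rotation vector first"""
    s=ctrl.observe();r=R.from_quat(s['orientation']);a=np.deg2rad(psi)
    t=R.from_matrix(np.array([[-np.sin(a),np.cos(a),0],[np.cos(a),np.sin(a),0],[0,0,-1]]))
    d=t.inv().apply(np.array([x,y,z])-s['eef_pos'])
    print('t',round(s['time_s'],2),'pos',s['eef_pos'].round(4),'rot first',(r.inv()*t).as_rotvec().round(4),'then d',d.round(4),'F',s['force'].round(1),'w',round(s['width'],3))
E
python3 -c "
from h import *
togo(.5055,.1625,.16,17.3)"
```

```text
t 0.9 pos [0.1494 0.5552 0.2313] rot first [-0.      0.      1.0061] then d [-0.4809  0.2232  0.0713] F [0.4 1.  0.7] w 0.999
```

The rows are not in the units I measure in: shifts go in shares of 62.5 mm and turns go in shares of 4 rad. I convert before sending: 0.1677 rad / 4 = 0.0419.

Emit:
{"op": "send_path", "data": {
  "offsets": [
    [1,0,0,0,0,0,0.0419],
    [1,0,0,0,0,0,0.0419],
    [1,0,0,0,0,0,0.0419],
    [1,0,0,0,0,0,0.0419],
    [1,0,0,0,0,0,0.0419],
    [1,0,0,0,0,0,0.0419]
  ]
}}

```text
refused: offsets[0]: [1, 0, 0, 0, 0, 0, 0.0419] is too long (schema: maxItems 3). Nothing was moved.
```

Wrong form. The message asks for rows with the three-number parts in brackets of their own, so I'll send the same numbers that way.

Emit:
{"op": "send_path", "data": {
  "offsets": [
    [1,[0,0,0],[0,0,0.0419]],
    [1,[0,0,0],[0,0,0.0419]],
    [1,[0,0,0],[0,0,0.0419]],
    [1,[0,0,0],[0,0,0.0419]],
    [1,[0,0,0],[0,0,0.0419]],
    [1,[0,0,0],[0,0,0.0419]]
  ]
}}

```text
time_s: 1.65
eef_pos: [0.1494, 0.5552, 0.2313]
orientation: [0.595, 0.804, -0.0, 0.0]
force: [0.3, 0.6, -0.3]
width: 0.998
gripper_force: 0.0
```

Emit:
{"op": "send_path", "data": {
  "offsets": [
    [1,[-0.7696,0.3568,0.112],[0,0,0]],
    [1,[-0.7696,0.3568,0.112],[0,0,0]],
    [1,[-0.7696,0.3568,0.112],[0,0,0]],
    [1,[-0.7696,0.3568,0.112],[0,0,0]],
    [1,[-0.7696,0.3568,0.112],[0,0,0]],
    [0.7,[-0.7696,0.3568,0.112],[0,0,0]],
    [0.7,[-0.7696,0.3568,0.112],[0,0,0]],
    [0.7,[-0.7696,0.3568,0.112],[0,0,0]],
    [0.7,[-0.7696,0.3568,0.112],[0,0,0]],
    [0.7,[-0.7696,0.3568,0.112],[0,0,0]],
    [0.7,[0,0,0],[0,0,0]]
  ]
}}

```text
time_s: 3.02
eef_pos: [0.5069, 0.1596, 0.1609]
orientation: [0.595, 0.804, -0.0, 0.0]
force: [-0.8, 0.5, -0.2]
width: 0.699
gripper_force: 0.0
```

```bash
python3 - <<'E'
from h import *
np.set_printoptions(precision=4,suppress=True)
togo(.5055,.1625,.16,17.3)
s=ctrl.observe();p=capture('wrist');save('w1.png',p['pixels']);c=cloud(p,s)
c=c[p['z_map']>0]
for nm,x,y in [('round',.507,.16),('square',.483,.2335)]:
    q=c[(np.hypot(c[:,0]-x,c[:,1]-y)<.03)&(c[:,2]>.064)&(c[:,2]<.076)]
    if len(q)>5: print(nm,len(q),q.mean(0),cv2.minAreaRect(q[:,:2].astype(np.float32)*1000))
E
```

```text
t 3.02 pos [0.5069 0.1596 0.1609] rot first [-0.0003  0.0005 -0.0047] then d [ 0.0032 -0.0005  0.0009] F [-0.8  0.5 -0.2] w 0.699
round 1260 [0.504  0.1629 0.0702] ((504.123046875, 162.31954956054688), (25.04894256591797, 25.341838836669922), 38.064205169677734)
square 2097 [0.4818 0.2336 0.0705] ((481.81903076171875, 233.4368133544922), (25.918561935424805, 26.106122970581055), 82.02628326416016)
```

View pics/w1.png

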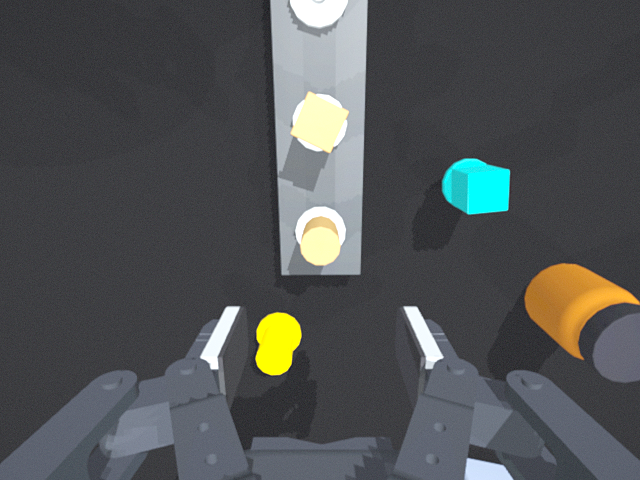

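Scaled: 0.04 m is 0.64, 0.03 m is 0.48.

Emit:
{"op": "send_path", "data": {
  "offsets": [
    [0.7,[0.056,-0.0224,0.48],[0,0,0]],
    [0.7,[0,0,0.64],[0,0,0]],
    [0.7,[0,0,0.48],[0,0,0]],
    [0.7,[0,0,0.32],[0,0,0]],
    [0.7,[0,0,0],[0,0,0]]
  ]
}}

```text
time_s: 3.7
eef_pos: [0.5006, 0.1661, 0.04]
orientation: [0.592, 0.806, -0.001, -0.002]
force: [0.6, -0.6, 0.1]
width: 0.703
gripper_force: 0.0
```

Emit:
{"op": "send_path", "data": {
  "offsets": [
    [0.1,[0,0,0],[0,0,0]],
    [0.1,[0,0,0],[0,0,0]],
    [0.1,[0,0,0],[0,0,0]],
    [0.1,[0,0,0],[0,0,0]],
    [0.1,[0,0,0],[0,0,0]],
    [0.1,[0,0,0],[0,0,0]]
  ],
  "grip_force": 60
}}

```text
time_s: 4.45
eef_pos: [0.5041, 0.1656, 0.043]
orientation: [0.593, 0.805, 0.001, 0.001]
force: [-2.0, 1.9, 5.8]
width: 0.289
gripper_force: 58.8
```

Emit:
{"op": "send_path", "data": {
  "offsets": [
    [0.1,[0,0,0],[0,0,0]]
  ],
  "quiet": true
}}

```text
ok
```

```bash
python3 - <<'E'
from h import *
togo(.5045,.1625,.04,17.3)
s=ctrl.observe();p=capture('wrist');save('w2.png',p['pixels']);togo(.5045,.1625,.04,17.3)
E
```

```text
t 4.58 pos [0.5041 0.1656 0.043 ] rot first [ 0.0026  0.     -0.0002] then d [-0.0031 -0.0005  0.003 ] F [-1.6  0.8  6.8] w 0.291
t 4.62 pos [0.5041 0.1656 0.043 ] rot first [ 0.0027  0.0001 -0.0003] then d [-0.0031 -0.0005  0.003 ] F [-2.   1.8  7.1] w 0.281
```

View pics/w2.png

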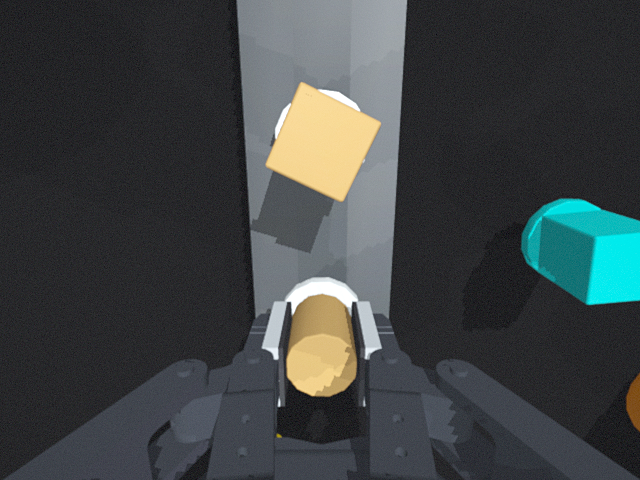

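Scaled: -0.04 m is -0.64, -0.03 m is -0.48.

Emit:
{"op": "send_path", "data": {
  "offsets": [
    [0.1,[0,0,-0.16],[0,0,0]],
    [0.1,[0,0,-0.48],[0,0,0]],
    [0.1,[0,0,-0.64],[0,0,0]],
    [0.1,[0,0,-0.64],[0,0,0]],
    [0.1,[0,0,0],[0,0,0]]
  ]
}}

```text
time_s: 5.25
eef_pos: [0.5055, 0.1654, 0.1657]
orientation: [0.593, 0.805, 0.003, 0.003]
force: [0.1, 0.1, -1.9]
width: 0.284
gripper_force: 60.7
```

Emit:
{"op": "send_path", "data": {
  "offsets": [
    [0.1,[-0.8352,-0.2304,0],[0,0,0]],
    [0.1,[-0.8352,-0.2304,0],[0,0,0]],
    [0.1,[-0.8352,-0.2304,0],[0,0,0]],
    [0.1,[-0.8352,-0.2304,0],[0,0,0]],
    [0.1,[-0.8352,-0.2304,0],[0,0,0]],
    [0.1,[-0.8352,-0.2304,0],[0,0,0]],
    [0.1,[-0.8352,-0.2304,0],[0,0,0]],
    [0.1,[-0.8352,-0.2304,0],[0,0,0]],
    [0.1,[0,0,0],[0,0,0.044]],
    [0.1,[0,0,0],[0,0,0.044]],
    [0.1,[0,0,0],[0,0,0.0443]],
    [0.1,[0,0,0],[0,0,0]]
  ]
}}

```text
time_s: 6.75
eef_pos: [0.5163, -0.2674, 0.1601]
orientation: [0.782, 0.623, -0.0, -0.001]
force: [-0.6, -0.6, -0.4]
width: 0.285
gripper_force: 60.6
```

Emit:
{"op": "send_path", "data": {
  "offsets": [
    [0.1,[0,0,0],[0,0,0]],
    [0.1,[0,0,0],[0,0,0]]
  ]
}}

```text
time_s: 7.0
eef_pos: [0.5169, -0.2676, 0.1611]
orientation: [0.782, 0.623, -0.0, -0.0]
force: [0.1, -0.6, -1.6]
width: 0.284
gripper_force: 60.7
```

```bash
python3 - <<'E'
from h import *
np.set_printoptions(precision=4,suppress=True)
togo(.518,-.267,.165,-13)
s=ctrl.observe();p=capture('wrist');save('w3.png',p['pixels']);c=cloud(p,s)
np.savez('w3.npz',c=c,z=p['z_map'],pix=p['pixels'],pos=s['eef_pos'],o=s['orientation'],K=p['K'],mount=p['mount'])
print(p['K'],p['mount'])
v=p['z_map']>0
r=R.from_quat(s['orientation']);t=r.inv().apply((c-s['eef_pos']).reshape(-1,3)).reshape(c.shape)
# held block top
m=v&(abs(t[...,1])<.012)&(abs(t[...,0])<.03)&(t[...,2]<.02)&(t[...,2]>-.06)
q=t[m];print('held',len(q),q.min(0),q.max(0))
h=q[:,2].min();q2=q[q[:,2]<h+.004];print('top',q2.mean(0),cv2.minAreaRect(q2[:,:2].astype(np.float32)*1000))
c=c[v]
q=c[(np.hypot(c[:,0]-.537,c[:,1]+.187)<.026)&(c[:,2]>.0435)&(c[:,2]<.052)]
if len(q)>5: print('ring',len(q),q.mean(0),cv2.minEnclosingCircle(q[:,:2].astype(np.float32)*1000))
E
```

```text
t 7.0 pos [ 0.5169 -0.2676  0.1611] rot first [-0.0004 -0.0002  0.0014] then d [ 0.0009  0.0009 -0.0039] F [ 0.1 -0.6 -1.6] w 0.284
[[384.1024   0.     321.2284]
 [  0.     384.1024 246.9903]
 [  0.       0.       1.    ]] [[ 0.001  -0.9536 -0.301   0.0756]
 [ 1.      0.001   0.0002 -0.0007]
 [ 0.0001 -0.301   0.9536 -0.1432]
 [ 0.      0.      0.      1.    ]]
held 7280 [-0.0174 -0.012  -0.0596] [0.0137 0.012  0.0127]
top [ 0.0105  0.0118 -0.0585] ((10.353242874145508, 11.806960105895996), (0.8992399573326111, 0.24915184080600739), 4.747289180755615)
ring 2892 [ 0.5364 -0.1876  0.0464] ((536.4010009765625, -187.98117065429688), 20.948551177978516)
```

View pics/w3.png

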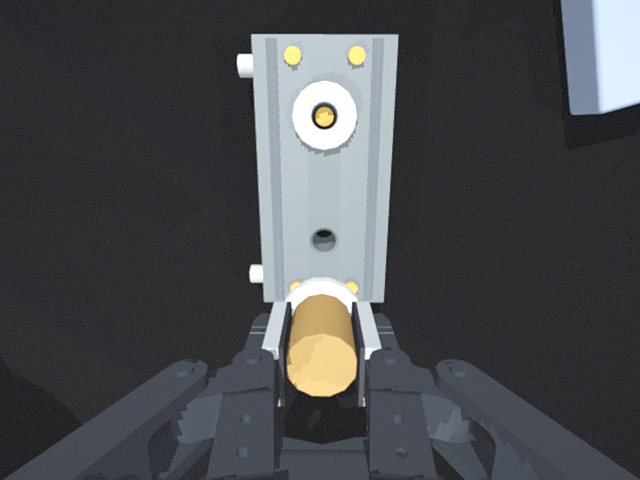

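```bash
python3 - <<'E'
from h import *
np.set_printoptions(precision=4,suppress=True)
d=np.load('w3.npz');c=d['c'];pos=d['pos'];r=R.from_quat(d['o']);K=d['K'];M=d['mount']
t=r.inv().apply((c-pos).reshape(-1,3)).reshape(c.shape)
q=t[330:400,285:358][d['z'][330:400,285:358]>0]
q=q[(abs(q[:,1])<.0125)&(abs(q[:,0])<.025)]
h=np.histogram(q[:,2],bins=np.arange(-.06,.02,.002));print([(round(b,3),n) for n,b in zip(*h) if n>60])
pk=h[1][h[0].argmax()]+.001
q2=q[abs(q[:,2]-pk)<.0015];print('top',pk,len(q2),q2.mean(0),q2.min(0),q2.max(0))
# flange front rim: white pixels
px=d['pix'].astype(int);w=(px.min(2)>200);w[:275]=0;w[320:]=0;w[:,:280]=0;w[:,365:]=0
q=t[w&(d['z']>0)];print('flange',len(q),q.min(0),q.max(0),np.median(q,0))
# hole
g=px.sum(2);roi=np.zeros(g.shape,bool);roi[222:258,305:343]=1;m=roi&(g<300)
v,u=np.nonzero(m);x0,x1,y0,y1=u.min(),u.max(),v.min(),v.max();print('hole px',x0,x1,y0,y1,m.sum())
def ray(u,v,z):
    a=M[:3,:3]@np.array([(u-K[0,2])/K[0,0],(v-K[1,2])/K[1,1],1]);a=r.apply(a);o=pos+r.apply(M[:3,3]);return o+a*(z-o[2])/a[2]
print(ray((x0+x1)/2,(y0+y1)/2,.04),ray(x0,240,.04),ray(x1,240,.04),ray(324,y0,.04),ray(324,y1,.04))
E
```

```text
[(np.float64(-0.03), np.int64(475)), (np.float64(-0.028), np.int64(3128)), (np.float64(-0.026), np.int64(204)), (np.float64(-0.024), np.int64(118)), (np.float64(-0.022), np.int64(80))]
top -0.02699999999999997 3572 [-0.0035 -0.0004 -0.0273] [-0.0174 -0.0125 -0.0285] [ 0.0093  0.0117 -0.0255]
flange 1424 [-0.043  -0.0241 -0.0206] [0.0137 0.0161 0.1225] [ 0.0093 -0.0003  0.0066]
hole px 313 334 230 243 233
[ 0.5178 -0.2678  0.04  ] [ 0.5099 -0.2686  0.04  ] [ 0.5246 -0.272   0.04  ] [ 0.5192 -0.2631  0.04  ] [ 0.5171 -0.2726  0.04  ]
```

Scaled: 0.03 m is 0.48, 0.02 m is 0.32.

Emit:
{"op": "send_path", "data": {
  "offsets": [
    [0.1,[0.0176,0.0224,0.32],[0,0,0]],
    [0.1,[0,0,0.48],[0,0,0]],
    [0.1,[0,0,0.32],[0,0,0]],
    [0.1,[0,0,0.16],[0,0,0]],
    [0.1,[0,0,0],[0,0,0]],
    [0.1,[0,0,0],[0,0,0]],
    [0.1,[0,0,0],[0,0,0]]
  ]
}}

```text
time_s: 7.92
eef_pos: [0.5193, -0.2675, 0.0824]
orientation: [0.783, 0.622, 0.0, 0.001]
force: [0.1, 0.0, -0.9]
width: 0.284
gripper_force: 60.7
```

```bash
python3 -c "
from h import *
togo(.5185,-.2668,.0527,-13)"
```

```text
t 7.92 pos [ 0.5193 -0.2675  0.0824] rot first [ 0.0019  0.0009 -0.0003] then d [ 0.0005 -0.001   0.0297] F [ 0.1  0.  -0.9] w 0.284
```

Emit:
{"op": "send_path", "data": {
  "offsets": [
    [0.1,[0.008,-0.016,0.096],[0,0,0]],
    [0.1,[0,0,0.064],[0,0,0]],
    [0.1,[0,0,0.064],[0,0,0]],
    [0.1,[0,0,0.064],[0,0,0]],
    [0.1,[0,0,0],[0,0,0]],
    [0.1,[0,0,0],[0,0,0]]
  ]
}}

```text
time_s: 8.68
eef_pos: [0.5178, -0.2664, 0.0634]
orientation: [0.783, 0.622, -0.0, 0.0]
force: [-0.4, -0.3, -0.7]
width: 0.282
gripper_force: 60.7
```

```bash
python3 -c "
from h import *
togo(.5185,-.2668,.0527,-13)"
```

```text
t 8.68 pos [ 0.5178 -0.2664  0.0634] rot first [ 0.0001  0.0001 -0.0003] then d [-0.0003  0.0007  0.0107] F [-0.4 -0.3 -0.7] w 0.282
```

Scaled: 0.004 m is 0.064, 0.0025 m is 0.04.

Emit:
{"op": "send_path", "data": {
  "offsets": [
    [0.1,[0,0,0.064],[0,0,0]],
    [0.1,[0,0,0.064],[0,0,0]],
    [0.1,[0,0,0.04],[0,0,0]],
    [0.1,[0,0,0.016],[0,0,0]],
    [0.1,[0,0,0],[0,0,0]],
    [0.1,[0,0,0],[0,0,0]]
  ]
}}

```text
time_s: 9.43
eef_pos: [0.5176, -0.2662, 0.053]
orientation: [0.783, 0.622, -0.0, -0.001]
force: [-4.1, 2.8, 8.4]
width: 0.284
gripper_force: 61.9
```

```bash
python3 -c "
from h import *
togo(.5185,-.2668,.0527,-13)"
```

```text
t 9.43 pos [ 0.5176 -0.2662  0.053 ] rot first [-0.0012 -0.0003 -0.0001] then d [-0.0004  0.001   0.0003] F [-4.1  2.8  8.4] w 0.284
```

Scaled: -0.05 m is -0.8, -0.04 m is -0.64.

Emit:
{"op": "send_path", "data": {
  "offsets": [
    [0.65,[0,0,0],[0,0,0]],
    [0.65,[0,0,0],[0,0,0]],
    [0.65,[0,0,0],[0,0,0]],
    [0.65,[0,0,0],[0,0,0]],
    [0.65,[0,0,-0.16],[0,0,0]],
    [0.65,[0,0,-0.48],[0,0,0]],
    [0.65,[0,0,-0.8],[0,0,0]],
    [0.65,[0,0,-0.64],[0,0,0]],
    [0.65,[-0.8,0,0],[0,0,0]],
    [0.65,[-0.48,0,0],[0,0,0]],
    [0.65,[0,0,0],[0,0,0]],
    [0.65,[0,0,0],[0,0,0]]
  ]
}}

```text
time_s: 10.92
eef_pos: [0.4999, -0.3437, 0.1821]
orientation: [0.783, 0.622, 0.0, -0.0]
force: [1.3, -0.7, 0.1]
width: 0.652
gripper_force: 0.0
```

```bash
python3 - <<'E'
from h import *
np.set_printoptions(precision=4,suppress=True)
togo(.482,.2335,.18,-8)
s=ctrl.observe();p=capture('wrist');save('w4.png',p['pixels']);c=cloud(p,s)[p['z_map']>0]
q=c[(np.hypot(c[:,0]-.5173,c[:,1]+.2706)<.022)&(c[:,2]>.042)]
print(np.histogram(q[:,2],bins=np.arange(.042,.1,.003)))
q=q[q[:,2]>q[:,2].max()-.004];print(q.mean(0),cv2.minAreaRect(q[:,:2].astype(np.float32)*1000))
E
```

```text
t 10.93 pos [ 0.4999 -0.3437  0.1821] rot first [ 0.0002 -0.0005 -0.0875] then d [ 0.5691 -0.0981  0.0021] F [ 1.3 -0.7  0.1] w 0.652
(array([  50,  687,    6,    0,    0,    0,    0,    0,    0,    0,    0,
          0, 1096,  329,    0,    0,    0,    0,    0]), array([0.042, 0.045, 0.048, 0.051, 0.054, 0.057, 0.06 , 0.063, 0.066,
       0.069, 0.072, 0.075, 0.078, 0.081, 0.084, 0.087, 0.09 , 0.093,
       0.096, 0.099]))
[ 0.5162 -0.2701  0.0805] ((516.016357421875, -270.45489501953125), (24.821012496948242, 25.312530517578125), 34.497894287109375)
```

View pics/w4.png

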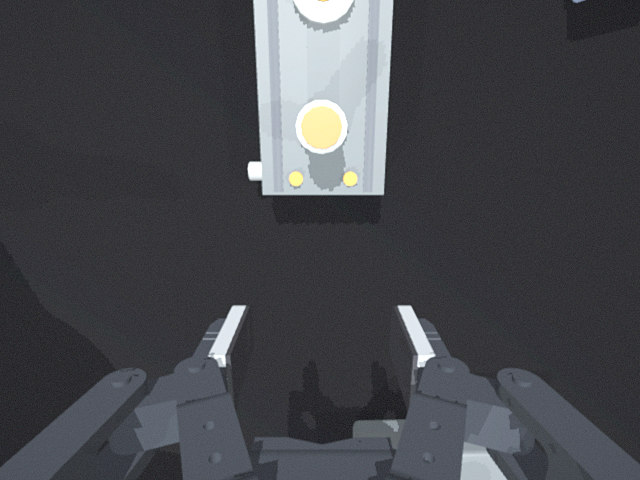

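Scaled: 0.0569 m is 0.9104, -0.0098 m is -0.1568, -0.0875 rad / 4 = -0.0219.

Emit:
{"op": "send_path", "data": {
  "offsets": [
    [0.65,[0,0,0],[0,0,-0.0219]],
    [0.65,[0.9104,-0.1568,0],[0,0,0]],
    [0.65,[0.9104,-0.1568,0],[0,0,0]],
    [0.65,[0.9104,-0.1568,0],[0,0,0]],
    [0.65,[0.9104,-0.1568,0],[0,0,0]],
    [0.65,[0.9104,-0.1568,0],[0,0,0]],
    [0.65,[0.9104,-0.1568,0],[0,0,0]],
    [0.65,[0.9104,-0.1568,0],[0,0,0]],
    [0.65,[0.9104,-0.1568,0],[0,0,0]],
    [0.65,[0.9104,-0.1568,0],[0,0,0]],
    [0.65,[0.7504,-0.1568,0],[0,0,0]],
    [0.65,[0,0,0],[0,0,0]]
  ]
}}

```text
time_s: 12.48
eef_pos: [0.4791, 0.2266, 0.1818]
orientation: [0.753, 0.658, 0.0, -0.0]
force: [0.3, 0.5, 0.2]
width: 0.648
gripper_force: 0.0
```

Emit:
{"op": "send_path", "data": {
  "offsets": [
    [0.65,[-0.8,0,0],[0,0,0]],
    [0.65,[0,0,0],[0,0,0]],
    [0.65,[0,0,0],[0,0,0]]
  ]
}}

```text
time_s: 12.85
eef_pos: [0.4735, 0.1733, 0.1819]
orientation: [0.755, 0.656, 0.0, -0.0]
force: [0.6, 0.4, -0.7]
width: 0.656
gripper_force: 0.0
```

```bash
python3 - <<'E'
from h import *
np.set_printoptions(precision=4,suppress=True)
s=ctrl.observe();p=capture('wrist');c=cloud(p,s)[p['z_map']>0]
q=c[(np.hypot(c[:,0]-.482,c[:,1]-.2335)<.03)&(c[:,2]>.064)&(c[:,2]<.076)]
print(len(q),q.mean(0),cv2.minAreaRect(q[:,:2].astype(np.float32)*1000))
x,y=cv2.minAreaRect(q[:,:2].astype(np.float32))[0]
togo(x,y,.042,-8)
E
```

```text
1631 [0.482  0.2335 0.0704] ((481.9913635253906, 233.29039001464844), (25.228227615356445, 25.63309097290039), 82.016845703125)
t 12.9 pos [0.4736 0.1737 0.182 ] rot first [ 0.0003 -0.0004 -0.0002] then d [0.0602 0.     0.14  ] F [ 0.2  0.3 -0. ] w 0.65
```

Scaled: 0.04 m is 0.64, 0.03 m is 0.48.

Emit:
{"op": "send_path", "data": {
  "offsets": [
    [0.65,[0.64,0,0],[0,0,0]],
    [0.65,[0.3232,0,0],[0,0,0]],
    [0.65,[0,0,0.48],[0,0,0]],
    [0.65,[0,0,0.64],[0,0,0]],
    [0.65,[0,0,0.64],[0,0,0]],
    [0.65,[0,0,0.32],[0,0,0]],
    [0.65,[0,0,0.144],[0,0,0]],
    [0.65,[0,0,0],[0,0,0]],
    [0.65,[0,0,0],[0,0,0]]
  ]
}}

```text
time_s: 14.02
eef_pos: [0.483, 0.2334, 0.044]
orientation: [0.755, 0.656, 0.001, 0.001]
force: [-0.3, 0.2, -1.7]
width: 0.65
gripper_force: 0.0
```

```bash
python3 -c "
from h import *
togo(.482,.2333,.043,-8)"
```

```text
t 14.03 pos [0.483  0.2334 0.044 ] rot first [ 0.0021 -0.0008  0.0002] then d [-0.0002 -0.001   0.001 ] F [-0.3  0.2 -1.7] w 0.65
```

Emit:
{"op": "send_path", "data": {
  "offsets": [
    [0.1,[0,0,0],[0,0,0]],
    [0.1,[0,0,0],[0,0,0]],
    [0.1,[0,0,0],[0,0,0]],
    [0.1,[0,0,0],[0,0,0]],
    [0.1,[0,0,0],[0,0,0]],
    [0.1,[0,0,0],[0,0,0]]
  ],
  "grip_force": 90
}}

```text
time_s: 14.78
eef_pos: [0.4828, 0.2332, 0.0439]
orientation: [0.755, 0.656, 0.001, 0.0]
force: [0.5, 0.2, 6.4]
width: 0.285
gripper_force: 89.1
```

```bash
python3 -c "
from h import *
togo(.482,.2333,.043,-8)"
```

```text
t 14.78 pos [0.4828 0.2332 0.0439] rot first [ 0.0016 -0.0006 -0.0001] then d [-0.0001 -0.0008  0.0009] F [0.5 0.2 6.4] w 0.285
```

Scaled: -0.04 m is -0.64, -0.03 m is -0.48.

Emit:
{"op": "send_path", "data": {
  "offsets": [
    [0.1,[0,0,-0.16],[0,0,0]],
    [0.1,[0,0,-0.48],[0,0,0]],
    [0.1,[0,0,-0.64],[0,0,0]],
    [0.1,[0,0,-0.64],[0,0,0]],
    [0.1,[0,0,0],[0,0,0]]
  ]
}}

```text
time_s: 15.4
eef_pos: [0.4844, 0.2336, 0.1669]
orientation: [0.755, 0.656, 0.003, 0.002]
force: [0.5, -0.0, -1.6]
width: 0.284
gripper_force: 90.8
```

Emit:
{"op": "send_path", "data": {
  "offsets": [
    [0.1,[-0.8192,0.224,0],[0,0,0]],
    [0.1,[-0.8192,0.224,0],[0,0,0]],
    [0.1,[-0.8192,0.224,0],[0,0,0]],
    [0.1,[-0.8192,0.224,0],[0,0,0]],
    [0.1,[-0.8192,0.224,0],[0,0,0]],
    [0.1,[-0.8192,0.224,0],[0,0,0]],
    [0.1,[-0.8192,0.224,0],[0,0,0]],
    [0.1,[-0.8192,0.224,0],[0,0,0]],
    [0.1,[0,0,0],[0,0,0.0218]],
    [0.1,[0,0,0],[0,0,0]],
    [0.1,[0,0,0],[0,0,0]],
    [0.1,[0,0,0],[0,0,0]]
  ]
}}

```text
time_s: 16.9
eef_pos: [0.5357, -0.1873, 0.1625]
orientation: [0.782, 0.623, -0.0, -0.0]
force: [-0.4, -0.2, -1.2]
width: 0.287
gripper_force: 90.8
```

```bash
python3 - <<'E'
from h import *
np.set_printoptions(precision=4,suppress=True)
togo(.5364,-.1877,.16,-13)
s=ctrl.observe();p=capture('wrist');save('w5.png',p['pixels']);c=cloud(p,s);v=p['z_map']>0
r=R.from_quat(s['orientation']);t=r.inv().apply((c-s['eef_pos']).reshape(-1,3)).reshape(c.shape)
q=t[320:410,275:370][v[320:410,275:370]]
q=q[(abs(q[:,1])<.0128)&(abs(q[:,0])<.03)&(q[:,2]<-.015)&(q[:,2]>-.04)]
h=np.histogram(q[:,2],bins=np.arange(-.04,-.014,.002));print(h)
pk=h[1][h[0].argmax()]+.001;q2=q[abs(q[:,2]-pk)<.002]
print('top',len(q2),q2.mean(0),np.percentile(q2,1,axis=0),np.percentile(q2,99,axis=0))
m=v&(p['pixels'].min(2)>190);m[:275]=0;m[320:]=0;m[:,:280]=0;m[:,365:]=0
q=t[m];q=q[(q[:,2]<.02)&(abs(q[:,1])<.012)];print('flange',q.max(0),np.median(q,0))
c=c[v];q=c[(np.hypot(c[:,0]-.5364,c[:,1]+.1877)<.026)&(c[:,2]>.0435)&(c[:,2]<.052)]
if len(q)>5: print('ring',len(q),q.mean(0),cv2.minEnclosingCircle(q[:,:2].astype(np.float32)*1000))
E
```

```text
t 16.9 pos [ 0.5357 -0.1873  0.1625] rot first [-0.0005 -0.0002  0.0017] then d [-0.0002  0.0007  0.0025] F [-0.4 -0.2 -1.2] w 0.287
(array([ 137,  149,   76,   63,   73,   72, 3808,  709,    0,    0,    0,
          0]), array([-0.04 , -0.038, -0.036, -0.034, -0.032, -0.03 , -0.028, -0.026,
       -0.024, -0.022, -0.02 , -0.018, -0.016]))
top 4545 [ 0.0006 -0.0004 -0.0266] [-0.0124 -0.0126 -0.028 ] [ 0.0127  0.0117 -0.0253]
flange [0.0162 0.0116 0.0106] [ 0.0138 -0.0003  0.0074]
ring 2164 [ 0.5368 -0.187   0.0462] ((536.4981079101562, -187.68475341796875), 20.919254302978516)
```

View pics/w5.png

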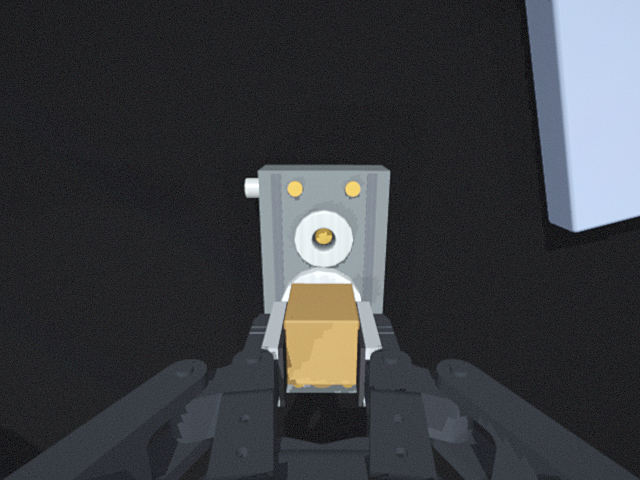

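Scaled: 0.03 m is 0.48, 0.0013 m is 0.0208.

Emit:
{"op": "send_path", "data": {
  "offsets": [
    [0.1,[0.0096,0.0208,0.32],[0,0,0]],
    [0.1,[0,0,0.48],[0,0,0]],
    [0.1,[0,0,0.32],[0,0,0]],
    [0.1,[0,0,0.112],[0,0,0]],
    [0.1,[0,0,0],[0,0,0]],
    [0.1,[0,0,0],[0,0,0]],
    [0.1,[0,0,0],[0,0,0]]
  ]
}}

```text
time_s: 17.82
eef_pos: [0.5379, -0.1882, 0.0868]
orientation: [0.783, 0.622, 0.0, 0.001]
force: [-0.1, -0.1, -1.9]
width: 0.288
gripper_force: 90.8
```

```bash
python3 -c "
from h import *
togo(.5371,-.1870,.0594,-13)"
```

```text
t 17.82 pos [ 0.5379 -0.1882  0.0868] rot first [ 0.0018  0.0006 -0.    ] then d [ 0.001  -0.0011  0.0274] F [-0.1 -0.1 -1.9] w 0.288
```

Emit:
{"op": "send_path", "data": {
  "offsets": [
    [0.1,[0.016,-0.0144,0.064],[0,0,0]],
    [0.1,[0,0,0.064],[0,0,0]],
    [0.1,[0,0,0.064],[0,0,0]],
    [0.1,[0,0,0.064],[0,0,0]],
    [0.1,[0,0,0],[0,0,0]],
    [0.1,[0,0,0],[0,0,0]]
  ]
}}

```text
time_s: 18.58
eef_pos: [0.5366, -0.1867, 0.0699]
orientation: [0.783, 0.622, -0.0, -0.0]
force: [0.1, 0.6, 0.4]
width: 0.286
gripper_force: 91.0
```

```bash
python3 -c "
from h import *
togo(.5371,-.1870,.0594,-13)"
```

```text
t 18.57 pos [ 0.5366 -0.1867  0.0699] rot first [-0.0001  0.0001 -0.0001] then d [-0.0001  0.0005  0.0105] F [0.1 0.6 0.4] w 0.286
```

Entered the hole freely. Now I press down against the spring.

Scaled: 0.003 m is 0.048.

Emit:
{"op": "send_path", "data": {
  "offsets": [
    [0.1,[0,0,0.048],[0,0,0]],
    [0.1,[0,0,0.048],[0,0,0]],
    [0.1,[0,0,0.048],[0,0,0]],
    [0.1,[0,0,0],[0,0,0]],
    [0.1,[0,0,0],[0,0,0]]
  ],
  "grip_force": 120
}}

```text
time_s: 19.2
eef_pos: [0.5368, -0.1868, 0.0612]
orientation: [0.783, 0.622, 0.0, 0.0]
force: [-2.4, 1.6, 5.5]
width: 0.279
gripper_force: 120.7
```

```bash
python3 -c "
from h import *
togo(.5371,-.1870,.0594,-13)"
```

```text
t 19.2 pos [ 0.5368 -0.1868  0.0612] rot first [ 0.0002  0.0001 -0.0001] then d [-0.0001  0.0004  0.0018] F [-2.4  1.6  5.5] w 0.279
```

Emit:
{"op": "send_path", "data": {
  "offsets": [
    [0.1,[0,0,0.024],[0,0,0]],
    [0.1,[0,0,0],[0,0,0]],
    [0.1,[0,0,0],[0,0,0]]
  ]
}}

```text
time_s: 19.58
eef_pos: [0.5368, -0.1868, 0.06]
orientation: [0.783, 0.623, 0.0, 0.0]
force: [-3.2, 1.6, 7.5]
width: 0.282
gripper_force: 121.4
```

Emit:
{"op": "send_path", "data": {
  "offsets": [
    [0.1,[0,0,0.016],[0,0,0]],
    [0.1,[0,0,0],[0,0,0]],
    [0.1,[0,0,0],[0,0,0]]
  ]
}}

```text
time_s: 19.95
eef_pos: [0.5369, -0.1869, 0.06]
orientation: [0.783, 0.623, -0.0, 0.0]
force: [-5.5, 2.6, 14.2]
width: 0.277
gripper_force: 122.1
```

Emit:
{"op": "send_path", "data": {
  "offsets": [
    [0.1,[0,-0.008,0.016],[0,0,0]],
    [0.1,[0,0,0.016],[0,0,0]],
    [0.1,[0,0,0],[0,0,0]],
    [0.1,[0,0,0],[0,0,0]],
    [0.1,[0,0,0],[0,0,0]]
  ]
}}

```text
time_s: 20.58
eef_pos: [0.5368, -0.1869, 0.0599]
orientation: [0.783, 0.623, -0.0, 0.0]
force: [-10.3, 5.9, 26.8]
width: 0.282
gripper_force: 123.9
```

```bash
python3 - <<'E'
from h import *
np.set_printoptions(precision=4,suppress=True)
s=ctrl.observe();p=capture('wrist');save('w6.png',cv2.resize(p['pixels'][200:420,220:430],(630,600)));c=cloud(p,s);v=p['z_map']>0
print(s['force'],s['eef_pos'])
r=R.from_quat(s['orientation']);t=r.inv().apply((c-s['eef_pos']).reshape(-1,3)).reshape(c.shape)
q=t[320:410,275:370][v[320:410,275:370]];q=q[(abs(q[:,1])<.0128)&(abs(q[:,0])<.03)&(q[:,2]<-.022)&(q[:,2]>-.03)]
print('top tool z',np.median(q[:,2]),'world top',s['eef_pos'][2]-np.median(q[:,2]))
m=v&(abs(c[...,0]-.536)<.03)&(abs(c[...,1]+.187)<.03)
print(np.histogram(c[m][:,2],bins=np.arange(.036,.064,.002)))
E
```

```text
[-10.3193   5.8774  26.8473] [ 0.5368 -0.1869  0.0599]
top tool z -0.026529260458367607 world top 0.08643524223717255
(array([   0, 1192, 4706,  347,  436,  379,  115,  287,  512,  102,  116,
        122,  134,  141]), array([0.036, 0.038, 0.04 , 0.042, 0.044, 0.046, 0.048, 0.05 , 0.052,
       0.054, 0.056, 0.058, 0.06 , 0.062, 0.064]))
```

View pics/w6.png

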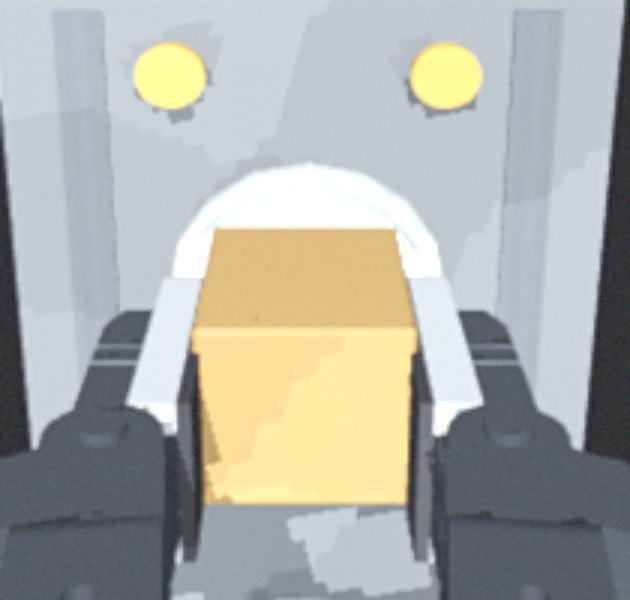

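The picture shows the square stub's flange down on the ring, around pixel (310,200) in the crop. The block top is at 0.0864 m against 0.086 m expected, and the push is 27 N with no further travel, so I'm handing in.

```bash
python3 -c "
from h import *
s=ctrl.observe();print(s['force'],s['eef_pos'],s['gripper_force']);print(ctrl.job_done())"
```

```text
[-10.81537799   4.63781366  26.97423806] [ 0.53683867 -0.18685614  0.05991683] 123.89920592308044
the job is handed in; nothing more can be done
None
```

I handed the job in at about 21 s: the round stub is fully home in pocket 1 and released, and the square stub is still gripped and pressed flat on pocket 2's ring at about 27 N; the gripper never touched the bare stub, slide box or jar, and no verdict was returned.

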